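# Set the clicking swivel rack and load the disc cartons

### The arm

A 6-joint arm with a two-finger parallel gripper is mounted at the origin on the work surface. World frame = base frame: x ahead of the robot, y to its left, z up, the work surface at z = 0. Lengths are in mm, angles in rad, forces in N, time in s.
With the tool pointing down it reaches from about 350 to 975 mm from the base axis. Payload 7.1 kg.
Tool frame: the origin (TCP) lies on the front face of the gripper's body, between the roots of the fingers; the fingertips stand 80 mm ahead of it and the grasp point (between the pads) lies 61 mm ahead of it (env.tips_ahead is the distance from the TCP to the fingertips, in mm); z points along the fingers, y is the line along which they close (so a half turn about z gives the same grasp; the last joint's range is limited). The gripper opens to 88 mm and grips with 3 to 60 N. Pads are 20 mm wide; open, the fingers measure 115 mm over their backs; the gripper's body (75 mm by 178 mm) begins 61 mm behind the grasp point.
Start: joints at [-1.13, 0.423, 1.63, -0, 1.089, -0.019], TCP at [277.37, -560.064, 302.675] pointing down, gripper open.
Joint ranges: [-3, 3], [-0.9, 2.11], [0.09, 2.58], [-1.31, 4.45], [0.11, 2.69], [-2.54, 2.54]. Speed limits (rad/s): [2.39, 2.39, 3.01, 3.14, 3.14, 3.14].

### API

Orientations are given as a unit quaternion [x, y, z, w].
In Python, from station import env gives the robot as it stands. Calls block until the motion is done:
- env.reach(position, orientation): joint-space move of the TCP to a pose.
- env.move_l(position, rot=None, rate=150, f_stop=None): straight line of the TCP; rot=None keeps the orientation; rate is the mean speed in mm/s. With f_stop (N) it stops when the force on the tool has changed by that much, and returns True; else False.
- env.move_joints(angles): joint-space move.
- env.set_gripper(opening): finger opening in mm; the grip force is fixed at half the most; returns when the fingers have stopped.
- env.hold(seconds).
- env.ik(position, orientation): joint angles nearest the present ones, or None.
- env.read_state(): the state.
- env.camera(name): name is "side" or "top" or "wrist"; returns the picture (384x512x3 uint8, blue, green, red); there is no depth.
- env.camera_params(name): a dict with "fx", "fy", "cx", "cy" (pixels), "pose" (4x4, takes a point from camera to world coordinates); the wrist camera has in their place "tool_from_camera" (4x4, takes a point from camera to tool coordinates, whose origin is the TCP and whose axes are the flange's). Camera axes: x right, y up, looking along -z (the intrinsics and any distortion apply to the point x, -y, -z); pixel columns grow to the right and rows downward; lengths in mm; the calibration is good to about 2 mm. The wrist camera is an equidistant fisheye: a pixel r from the principal point sees the ray r / f radians off the axis. A picture is of the moment at which its call begins: read the wrist's pose just before it. camera_params takes no time and is no camera call.
A pose or a line that the arm cannot do raises env.IKError and nothing moves.
- env.sign_off(): hands the job in; it is judged then, once.
The state is a dict: "time_s": time; "qpos": joint angles; "dq": joint speeds; "tau": joint torques, N m; "tool_pos": TCP position; "orientation": TCP orientation; "force": force on the tool from outside, world axes, zero at the start; "wrist_torque": the same for the moment, N m; "width": finger opening in mm; "grip_force": force on a finger pad.
Only numpy, scipy, OpenCV 4.12 (cv2) and the standard library are available. Lean on these libraries where they do the work, as an engineer would, in place of code of your own. Each camera call takes 0.05 s, during which the arm holds its last target. There are 200 camera calls.

### The job

First swivel the empty tilted rack to 45 degrees: the third click anticlockwise (seen from above) past the blue zero mark, one click being 15 degrees, and let it rest in that click. Then lay the big blue-banded carton flat on the middle of the rack with a narrow end square against the backstop, and lay the small orange-banded carton flat on top of it, also in the middle with a narrow end square against the backstop. Set the cartons down gently, leave the rack in its click, and do not shift the black puck, the spray can or the sanding block.

Things in the scene. Friction and masses are not known exactly. Their poses are not given: they have to be found in the camera images.
- swivel (a joint): Angle of the rack on its base, rad, positive anticlockwise from above; 0: red pointer on the blue zero mark. It clicks: it rests every 15 degrees (0.262 rad), on each tick, and snaps to the nearest tick when let go; 0.6 N m (4 to 5 N at the knob) takes it over a click. Stops at +-95 degrees (1.66). It starts 2 to 7 clicks clockwise of the wanted one.
- base: Fixed aluminium disc, 244 mm across and 20 mm high, with the scale on its top: thirteen ticks 15 degrees apart. Origin: centre of its underside, on the swivel's vertical axis; z up. Its x axis is the direction in which the knob points when the swivel is at 0.
- zero_mark (a point): The zero mark: a long blue tick on the base disc, 107 mm from the axis; the other ticks are shorter, thin and black. This point is the middle of the tick.
- pointer (a point): Tip of the red pointer on the yellow turntable, 103 mm from the axis, just above the scale. It is at the turntable's right-hand side as seen by someone standing at the backstop and looking towards the knob.
- knob (a point): Upright round black knob, 22 mm diameter, 58 mm tall, on an arm that turns with the rack, 138 mm from the axis, on the rack's open, high side. This point is the centre of its top face, 90 mm above the bench; the arm under it is 24 to 32 mm high. Pinch it from above and walk it round the axis.
- rack (a point): Tilted aluminium tray on the yellow turntable: floor 110 wide, 120 mm long, no side walls; backstop 110 wide, 80 mm tall, square to the floor. Origin: middle of the corner of floor and backstop, 56 mm above the bench. x: along the floor from backstop to open edge, rising 15 degrees, on the knob's side; y across; z square to the floor. At 45 degrees the knob's side faces the robot.
- big_carton: Closed brown carton with a blue band round its middle, 90 (x, long) x 64 (y) x 45 (z) mm, about 0.3 kg, starting flat on the bench. Origin: centre of its underside. It does not slide down the rack by itself.
- small_carton: Closed brown carton with an orange band round its middle, 70 (x, long) x 56 (y) x 32 (z) mm, about 0.16 kg, starting flat on the bench. Origin: centre of its underside. It does not slide by itself on the tilted big carton.
- puck: Black rubber puck, 72 mm diameter, 26 mm high, origin at the centre of its underside. To be left alone.
- spray_can: Spray can, 64 mm diameter, 160 mm tall, origin at the centre of its underside. To be left alone.
- sanding_block: Cork sanding block, 110 x 60 x 33 mm, origin at the centre of its underside. To be left alone.

How it is judged (in metres and radians):
On the way, in this order (a step that is already met when the one before it is completed fails the run):
1. the empty rack rests at 45 degrees (within 3.4 degrees), knob let go (value of joint swivel between 0.7254 and 0.8454 rad and velocity of joint swivel between -0.1 and 0.1 rad/s and contact force between swivel and the fingers below 0.2 N and contact force between swivel and big_carton below 0.1 N and contact force between swivel and small_carton below 0.1 N), for 0.2 s.
2. the big carton lies on the rack's floor against the backstop, released (value of joint swivel between 0.7254 and 0.8454 rad and velocity of joint swivel between -0.1 and 0.1 rad/s and x of big_carton in the frame of rack between 0.039 and 0.051 m and y of big_carton in the frame of rack between -0.015 and 0.015 m and z of big_carton in the frame of rack between -0.005 and 0.005 m and angle between the x axis of big_carton and the x axis of rack, either way round below 0.14 rad and angle between the z axis of big_carton and the z axis of rack, either way round below 0.08 rad and contact force between big_carton and the fingers below 0.2 N and linear speed of big_carton below 0.02 m/s), for 0.2 s.
3. the small carton lies on the big one against the backstop, released (all of step 2 and x of small_carton in the frame of rack between 0.029 and 0.041 m and y of small_carton in the frame of rack between -0.015 and 0.015 m and z of small_carton in the frame of rack between 0.04 and 0.05 m and angle between the x axis of small_carton and the x axis of rack, either way round below 0.14 rad and angle between the z axis of small_carton and the z axis of rack, either way round below 0.08 rad and contact force between small_carton and the fingers below 0.2 N and linear speed of small_carton below 0.02 m/s), for 0.2 s.
At the end, for the whole second after the job is handed in: Rack at rest at 45 deg (3.4). Big carton flat on its floor, small one flat on the big one (5 mm, 4.5 deg), each with a narrow end within 6 mm of the backstop, square within 8 deg, within 15 mm of the rack's middle, released and at rest (all of step 3); the robot touches nothing.
It fails at once if the puck is shifted more than 30 mm (distance of puck from where it was at the start of the episode above 0.03 m).
It fails at once if the spray can is shifted more than 30 mm (distance of spray_can from where it was at the start of the episode above 0.03 m).
It fails at once if the sanding block is shifted more than 30 mm (distance of sanding_block from where it was at the start of the episode above 0.03 m).
It fails at once if a carton is put down or pressed against the rack or the other carton with more than 60 N (contact force between any of big_carton, small_carton and swivel above 60 N or contact force between small_carton and big_carton above 60 N).
It also fails if it takes over 72 s, if anything falls off the work surface, if the arm or the gripper's body presses on something with over 40 N, if the wrist force passes 120 N, or if a joint passes its speed limit or range.

## Working session

There is one attempt and no reset: what is moved stays moved. The work goes in short steps, each a Python script; the robot and the scene stay as the last script left them, time stands still between calls to the robot, and variables do not carry over. Pictures are saved under pics/ and viewed, at most 10 in all, crops included, and the job is handed in when it is done.

```bash
ls; mkdir -p pics
python3 - <<'E'
from station import env
import cv2,numpy as np
for n in("top","side"):
    im=env.camera(n); cv2.imwrite(f"pics/{n}0.png",im); p=env.camera_params(n)
    print(n,{k:(np.round(v,3).tolist() if k=="pose" else v) for k,v in p.items()})
print({k:(np.round(v,3).tolist()) for k,v in env.read_state().items()})
E
```

```text
pics
station.py
top {'fx': 475.08060577170187, 'fy': 475.08060577170187, 'cx': 255.7912712490613, 'cy': 196.25821718580409, 'pose': [[-0.01, 0.994, -0.108, 374.037], [-1.0, -0.01, -0.002, 10.449], [-0.003, 0.108, 0.994, 1528.551], [0.0, 0.0, 0.0, 1.0]]}
side {'fx': 432.31191709741597, 'fy': 432.31191709741597, 'cx': 259.3632923176182, 'cy': 187.81213674956524, 'pose': [[-0.884, 0.316, -0.343, 129.661], [-0.466, -0.576, 0.672, 849.072], [0.015, 0.754, 0.657, 901.439], [0.0, 0.0, 0.0, 1.0]]}
{'time_s': 0.1, 'qpos': [-1.13, 0.424, 1.631, 0.0, 1.089, -0.019], 'dq': [0.001, -0.003, -0.001, -0.001, -0.0, -0.001], 'tau': [-0.002, -54.562, -27.433, 0.064, 0.019, -0.0], 'tool_pos': [277.241, -559.741, 302.027], 'orientation': [0.974, 0.228, -0.0, -0.001], 'force': [0.113, 0.739, 0.156], 'wrist_torque': [-0.019, -0.038, 0.028], 'grip_force': 0.0, 'width': 87.89}
```

View pics/top0.png

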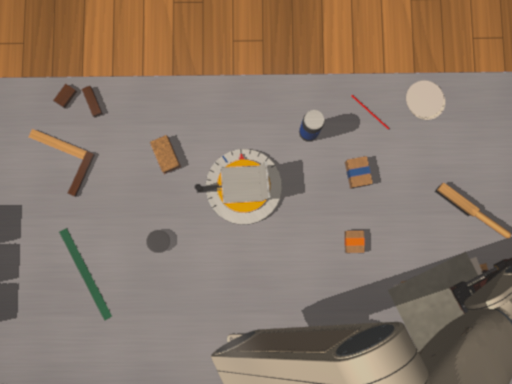

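View pics/side0.png

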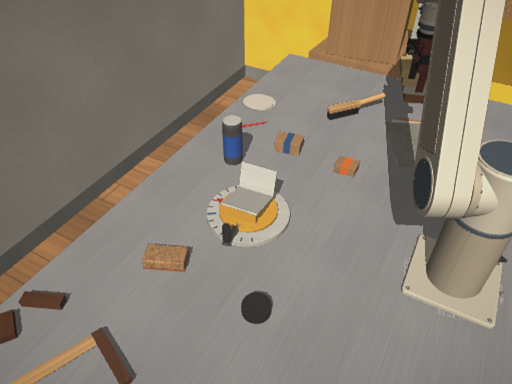

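The top picture shows the disc at about (244,186), the knob at (200,188), the pointer at (242,155), the big carton at (359,172), the small carton at (355,242), the puck at (158,241), the can at (312,125) and the block at (165,154). I'll zoom in on the disc and cartons.

```bash
cat > h.py <<'E'
from station import env
import cv2,numpy as np
from scipy.spatial.transform import Rotation as R
def px2w(n,uv,z,P=None):
    p=P or env.camera_params(n);T=np.array(p["pose"])
    uv=np.atleast_2d(uv).astype(float)
    d=np.c_[(uv[:,0]-p["cx"])/p["fx"],-(uv[:,1]-p["cy"])/p["fy"],-np.ones(len(uv))]@T[:3,:3].T
    return T[:3,3]+d*((z-T[2,3])/d[:,2])[:,None]
def w2px(n,X):
    p=env.camera_params(n);T=np.array(p["pose"])
    c=(np.atleast_2d(X)-T[:3,3])@T[:3,:3]
    return np.c_[p["cx"]-p["fx"]*c[:,0]/c[:,2],p["cy"]+p["fy"]*c[:,1]/c[:,2]]
E
python3 - <<'E'
from h import *
im=cv2.imread("pics/top0.png")
a=cv2.resize(im[140:236,196:292],(576,576),interpolation=cv2.INTER_CUBIC)
b=cv2.resize(im[150:260,335:380],(224,550),interpolation=cv2.INTER_CUBIC)
o=np.zeros((576,800,3),np.uint8);o[:,:576]=a;o[:550,576:]=b[:, :224]
cv2.imwrite("pics/z.png",o)
print(px2w("top",[(244,186)],20),px2w("top",[(200,188)],90),px2w("top",[(242,155)],20),px2w("top",[(359,172)],45),px2w("top",[(355,242)],32))
E
```

```text
[[571.10421956  51.54467047  20.        ]] [[557.17585227 184.01014112  90.        ]] [[671.95580608  57.28076964  20.        ]] [[ 608.68043295 -312.4224623    45.        ]] [[ 389.06501047 -295.37055872   32.        ]]
```

View pics/z.png

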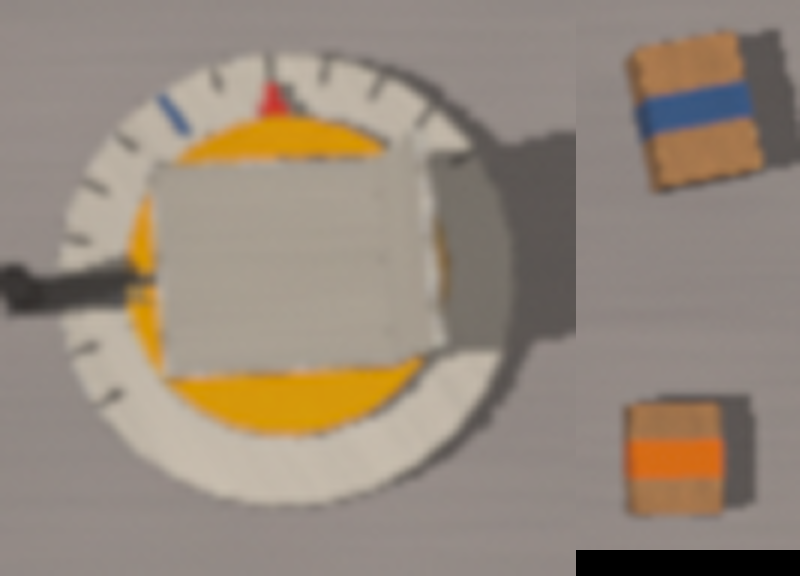

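The zoom shows the blue zero tick at crop (174,115) and the red pointer at (270,90), two ticks clockwise of it. The swivel is at −30°, so it needs +75°. The bands run across each carton's narrow direction.

```bash
cat >> h.py <<'E'
AX=px2w("top",[(243.4,186.0)],20)[0][:2]
blue=px2w("top",[((174.5)/6+195.5,(115.5)/6+139.5)],20)[0][:2]
Y0=np.arctan2(*(blue-AX)[::-1])+np.pi/2   # base yaw
def knob(sw,z): a=Y0+sw; return np.r_[AX+138*np.array([np.cos(a),np.sin(a)]),z]
def quats(yaw,tilt=0):
    "tool looking down a frame whose x points at yaw and rises by tilt; fingers close along its y; both half turns"
    F=R.from_euler('ZY',[yaw,-tilt]).as_matrix()
    return [R.from_matrix(np.c_[s*-F[:,0],s*F[:,1],-F[:,2]]) .as_quat() for s in(1,-1)]
E
python3 - <<'E'
from h import *
im=cv2.imread("pics/top0.png")
print(AX,blue,np.hypot(*(blue-AX)),np.degrees(Y0))
ptr=px2w("top",[(270.5/6+195.5,92/6+139.5)],22)[0][:2]-AX
print("ptr",np.hypot(*ptr),np.degrees(np.arctan2(ptr[1],ptr[0]))+90)
kp=w2px("top",knob(-np.pi/6,90))[0];print("knob px",kp,"crop",(kp-[195.5,139.5])*6)
hsv=cv2.cvtColor(im,cv2.COLOR_BGR2HSV)
for n,b,zt in(("big",(335,150,380,200),45),("small",(335,225,375,260),32)):
    x0,y0,x1,y1=b;s=hsv[y0:y1,x0:x1]
    m=((s[...,1]>90)&(s[...,2]>90)).astype(np.uint8)
    band=m*(((s[...,0]>100)&(s[...,0]<130)) if n=="big" else (s[...,1]>200))
    for q in(m,band):
        v,u=np.nonzero(q);w=px2w("top",np.c_[u+x0,v+y0],zt)[:,:2].astype(np.float32)
        r=cv2.minAreaRect(w);print(n,len(u),w.mean(0),r)
def chk(name,ps,qi):
    pass
for q in quats(Y0):
  pass
# knob walk feasibility
for k in(0,1):
    L=[]
    for d in(-30,-10,10,30,45):
        j=env.ik(knob(np.radians(d),132),quats(Y0+np.radians(d))[k]);L.append(None if j is None else np.round(j,2).tolist())
    print(k,L)
E
```

```text
[571.12383686  53.4658222 ] [660.27202102 113.48738157] 107.47086269143152 123.9515364518617
ptr 101.37103438309056 94.70328499609552
knob px [197.67103537 186.58162145] crop [ 13.02621222 282.48972868]
big 563 [ 609.70483 -311.06113] ((610.1417846679688, -310.8271484375), (89.55158996582031, 71.60612487792969), 9.822693824768066)
big 125 [ 611.55835 -311.0578 ] ((611.5913696289062, -311.0293884277344), (18.695350646972656, 69.15079498291016), 10.798017501831055)
small 440 [ 391.60654 -293.65002] ((392.297607421875, -292.42828369140625), (63.07046890258789, 68.66179656982422), 89.43365478515625)
small 112 [ 391.02542 -294.53864] ((392.20587158203125, -293.8838806152344), (53.587650299072266, 18.724166870117188), 89.439453125)
0 [None, None, None, [0.22, 0.48, 2.08, -0.0, 0.58, 2.25], [0.15, 0.47, 2.12, -0.0, 0.55, 1.92]]
1 [[0.31, 0.61, 1.79, -0.0, 0.74, 0.24], [0.31, 0.57, 1.9, -0.0, 0.68, -0.1], [0.29, 0.52, 2.0, -0.0, 0.62, -0.48], [0.22, 0.48, 2.08, -0.0, 0.58, -0.89], [0.15, 0.47, 2.12, -0.0, 0.55, -1.22]]
```

Run:
```python
from h import *
t=np.radians
env.reach(knob(t(-30),260),quats(Y0+t(-30))[1])
env.move_l(knob(t(-30),130),rate=200)
env.set_gripper(15); s=env.read_state();print(s["time_s"],s["width"],s["grip_force"])
for d in np.arange(-22.5,46,7.5):
    env.move_l(knob(t(d),130),quats(Y0+t(d))[1],rate=90)
s=env.read_state();print(s["time_s"],s["width"],s["force"])
env.set_gripper(60)
env.move_l(knob(t(45),260),rate=250)
j=env.read_state()["qpos"].copy() if hasattr(env.read_state()["qpos"],'copy') else list(env.read_state()["qpos"])
env.reach([450,-300,270],quats(t(10))[1])
im=env.camera("top");cv2.imwrite("pics/top1.png",im)
o=cv2.resize(im[132:242,190:300],(594,594),interpolation=cv2.INTER_CUBIC);cv2.imwrite("pics/z1.png",o)
print(env.read_state()["time_s"],env.read_state()["qpos"])
```

```text
4.7583 21.536298678194264 29.999904334545135
8.2583 21.568348835536053 [ 5.29946468 -1.99249442 -7.56740904]
11.4833 [-6.08995876e-01  3.43468646e-01  1.84335066e+00  1.04492164e-04
  9.55717419e-01  7.85652136e-01]
```

View pics/z1.png

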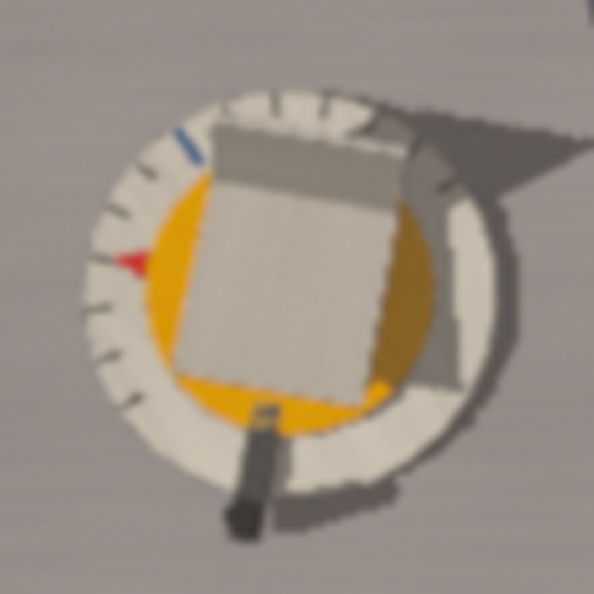

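The pointer at (130,262) is on the third tick anticlockwise of the blue mark, so the rack is at 45° and released. The corner line of floor and backstop runs (208,180)–(395,210), and the open edge (175,375)–(365,403).

```bash
cat >> h.py <<'E'
c=lambda u,v:((u+.5)/5.4-.5+190,(v+.5)/5.4-.5+132)
YR=Y0+np.pi/4; TL=np.radians(15)
C=px2w("top",[c(301.5,195)],56)[0]; E_=px2w("top",[c(270,389)],87)[0]
F=R.from_euler('ZY',[YR,-TL]).as_matrix()
O=C
def tp(x,h,y=0,g=87): return O+F@np.array([x,y,h+g])
E
python3 - <<'E'
from h import *
print(C,E_,F.T@(E_-C),np.degrees(YR),"corner in base:",R.from_euler('Z',-YR).apply(C-np.r_[AX,0]))
big=np.array([610.5,-310.5]);sm=np.array([391,-293])
for k in(0,1):
    for p,q in((np.r_[big,87],quats(np.radians(190))[k]),(tp(52,120),quats(YR,TL)[k]),(tp(45,0),quats(YR,TL)[k]),(np.r_[sm,85],quats(np.radians(180))[k]),(tp(35,45+100,g=85),quats(YR,TL)[k])):
        j=env.ik(p,q);print(k,np.round(p),None if j is None else np.round(j,2).tolist())
E
```

```text
[624.24926011  45.67866934  56.        ] [508.32405508  63.53454772  87.        ] [121.22841828   4.69089012  -0.38949518] 168.9515364518617 corner in base: [-53.63309075  -2.53809408  56.        ]
0 [ 610. -310.   87.] [-0.49, 0.78, 1.57, -0.0, 0.79, 0.91]
0 [628.  45. 269.] [0.03, 0.56, 1.51, 0.06, 1.33, 1.77]
0 [604.  50. 152.] [0.04, 0.67, 1.62, 0.07, 1.1, 1.77]
0 [ 391 -293   85] [-0.67, 0.6, 2.03, -0.0, 0.51, 0.9]
0 [649.  41. 287.] [0.02, 0.57, 1.44, 0.06, 1.38, 1.77]
1 [ 610. -310.   87.] [-0.49, 0.78, 1.57, -0.0, 0.79, -2.23]
1 [628.  45. 269.] [0.03, 0.56, 1.51, 0.06, 1.33, -1.37]
1 [604.  50. 152.] [0.04, 0.67, 1.62, 0.07, 1.1, -1.38]
1 [ 391 -293   85] [-0.67, 0.6, 2.03, -0.0, 0.51, -2.24]
1 [649.  41. 287.] [0.02, 0.57, 1.44, 0.06, 1.38, -1.37]
```

```bash
sed -i 's|^YR=.*|YR=Y0+np.pi/4+np.radians(1.2); TL=np.radians(15)|' h.py
cat >> h.py <<'E'
def st(m):
    s=env.read_state();print(m,round(s["time_s"],2),np.round(F.T@(s["tool_pos"]-O),1),np.round(F.T@np.array(s["force"]),1),round(s["width"],1),round(s["grip_force"],1))
def pick(xy,yaw,z):
    env.reach(np.r_[xy,200],quats(yaw)[0]); env.set_gripper(88)
    env.move_l(np.r_[xy,z],rate=120); env.set_gripper(30); st("grip")
    env.move_l(np.r_[xy,280],rate=200); st("up")
def place(x,base,g):
    env.reach(tp(x+7,base+110,g=g),quats(YR,TL)[0])
    env.move_l(tp(x+7,base+12,g=g),rate=120); st("near")
    print(env.move_l(tp(x+7,base-8,g=g),rate=15,f_stop=4)); st("floor")
    p=np.array(env.read_state()["tool_pos"])+F@[0,0,1.5]
    env.move_l(p,rate=15)
    print(env.move_l(p+F@[-15,0,0],rate=12,f_stop=4)); st("stop")
    p=np.array(env.read_state()["tool_pos"])
    print(env.move_l(p-F@[0,0,4],rate=10,f_stop=3)); st("down")
E
python3 - <<'E'
from h import *
pick([610.5,-310.5],np.radians(190),87)
place(45,0,87)
im=env.camera("side");cv2.imwrite("pics/s2.png",cv2.resize(im[120:260,170:330],(800,700))[:600])
E
```

```text
grip 14.43 [-38.  353.6  43. ] [1.7 1.9 3.2] 63.8 30.0
up 15.55 [ 12.6 353.  226.9] [-1.1 -0.1 -3.3] 63.9 30.0
near 17.87 [51.5 -0.  99.8] [-0.3 -0.6 -1.8] 63.8 30.0
True
floor 18.68 [52.   0.  87.6] [ 1.4 -0.1  4.1] 63.8 30.0
True
stop 19.64 [46.6  0.1 88.3] [-0.8 -0.1 -1.9] 64.0 30.0
True
down 19.85 [46.8  0.2 87.8] [2.1 0.2 4.1] 63.2 30.0
```

View pics/s2.png

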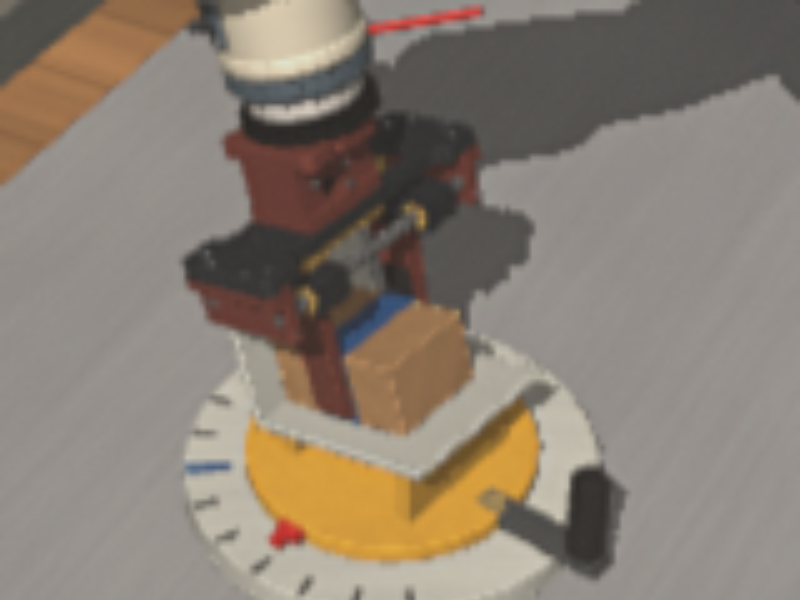

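The side view shows the big carton in the fingers, flat on the floor near the backstop, with the pointer still on its tick. The stop force was ambiguous, so I'll check the backstop contact in small steps before letting go.

```bash
cat >> h.py <<'E'
def seat(n=10,lim=5):
    p=np.array(env.read_state()["tool_pos"])+F@[0,0,1.2]
    env.move_l(p,rate=15); env.hold(.15); f0=(F.T@np.array(env.read_state()["force"]))[0]; st("s0")
    for i in range(1,n+1):
        env.move_l(p+F@[-i,0,0],rate=12); env.hold(.05); st(i)
        if (F.T@np.array(env.read_state()["force"]))[0]-f0>lim: break
    p=p+F@[-i+.5,0,0]
    print(env.move_l(p-F@[0,0,4],rate=10,f_stop=3)); st("down")
E
python3 - <<'E'
from h import *
seat()
E
```

```text
s0 20.33 [46.9  0.3 88.4] [-1.   0.6 -2.7] 63.6 30.0
1 20.63 [46.2  0.2 88.5] [ 1.8  0.1 -3.1] 64.1 30.0
2 20.93 [45.9  0.  88.6] [ 6.2 -1.3 -0.4] 63.9 30.0
True
down 21.14 [46.1  0.1 88. ] [0.6 1.1 3.9] 64.0 30.0
```

Run:
```python
from h import *
env.set_gripper(84); env.hold(.3); st("rel")
p=np.array(env.read_state()["tool_pos"])
env.move_l(p+F@[0,0,130],rate=150)
pick([391.5,-293],np.radians(180),85)
im=env.camera("top")
b=im[132:242,190:300];s=env.camera("side")[120:260,170:330]
o=np.hstack([cv2.resize(b,(400,400),interpolation=3),cv2.resize(s,(400,400),interpolation=3)]);cv2.imwrite("pics/z3.png",o)
```

```text
rel 21.98 [46.9  0.2 86.9] [-0.3  0.2 -0.6] 83.8 0.0
grip 26.54 [172.9 373.7 -16.1] [1.7 1.1 3.5] 56.0 30.0
up 27.67 [223.9 373.1 170.8] [-0.3 -0.1 -2. ] 56.1 30.0
```

View pics/z3.png

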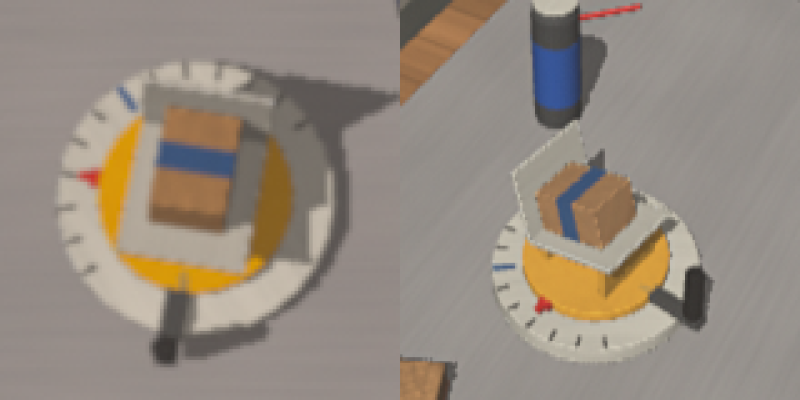

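The big carton lies flat and square in the middle against the backstop, and the pointer is still on the third tick. The small carton is gripped, so I'll place it next.

Run:
```python
from h import *
x,base,g=35,45,85
env.reach(tp(x+7,base+90,g=g),quats(YR,TL)[0])
env.move_l(tp(x+7,base+12,g=g),rate=120); env.hold(.2); st("near")
print(env.move_l(tp(x+7,base-8,g=g),rate=15,f_stop=4)); st("floor")
seat(14,4)
```

```text
near 30.28 [ 4.16e+01 -1.00e-01  1.43e+02] [-0.7 -0.2 -1.6] 56.0 30.0
True
floor 31.11 [ 42.    0.  130.3] [ 1.1 -0.   4.9] 56.3 30.0
s0 31.56 [4.21e+01 1.00e-01 1.31e+02] [-1.4 -0.9 -2. ] 55.6 30.0
1 31.86 [ 41.    0.  131.4] [-0.1  0.4 -1.9] 55.9 30.0
2 32.16 [ 40.    0.  131.5] [-1.2 -0.4 -3.1] 55.8 30.0
3 32.46 [ 39.    0.  131.4] [-0.8  0.4 -2.2] 55.7 30.0
4 32.76 [ 38.    0.  131.5] [-0.3 -0.2 -1.7] 55.8 30.0
5 33.06 [ 37.    0.  131.5] [ 0.  -0.1 -1.6] 55.7 30.0
6 33.36 [ 36.    0.  131.4] [-0.7  1.  -1.2] 55.4 30.0
7 33.66 [ 35.7  -0.  131.3] [ 4.9 -1.2  0.9] 56.2 30.0
True
down 33.94 [ 3.570e+01 -1.000e-01  1.302e+02] [ 1.7 -0.   4.9] 55.8 30.0
```

Run:
```python
from h import *
env.set_gripper(80); env.hold(.3); st("rel")
p=np.array(env.read_state()["tool_pos"])
env.move_l(p+F@[0,0,120],rate=150)
env.reach([450,-300,280],quats(np.radians(190))[0]); env.hold(.3)
b=env.camera("top")[132:242,190:300];s=env.camera("side")[120:260,170:330]
o=np.hstack([cv2.resize(b,(400,400),interpolation=3),cv2.resize(s,(400,400),interpolation=3)]);cv2.imwrite("pics/z4.png",o);st("end")
```

```text
rel 34.83 [ 36.7   0.  128.9] [ 1.1 -0.5  0.3] 80.1 0.0
end 37.63 [166.5 370.1 187.2] [-0.5  1.2 -0.8] 80.2 0.0
```

View pics/z4.png

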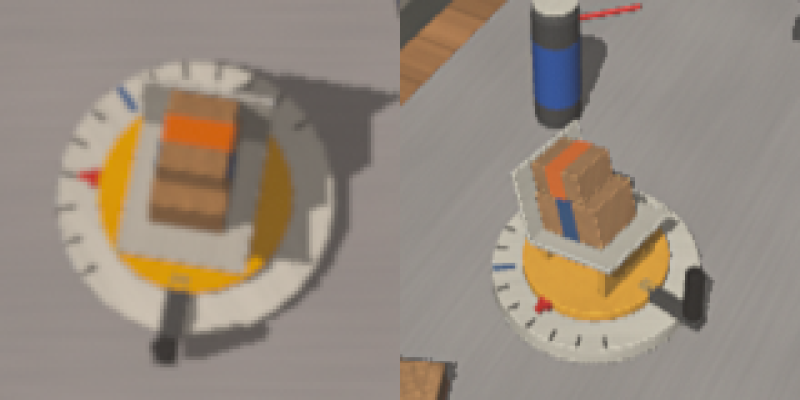

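Both cartons are stacked flat, square and centred against the backstop. The pointer at (88,177) is still on the third tick.

```bash
python3 -c "
from station import env
print(env.sign_off())"
```

```text
the job is handed in; nothing more can be done
None
```

The job is handed in, though no verdict came back: the last pictures show the rack resting at 45° and both cartons stacked flat, square and centred against the backstop, finished by about 38 s of the 72 s.

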